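# Set the mirror mounts on an optical table behind a blocked beam

## Task

Make the beam line ready: first swing the beam stop so that its red grip stands over the red mark and the laser is blocked. Keeping it there, put all the brass gauges that stand on the pads away in the tray, and stand every mirror mount that is on the table upright in the middle of the pad with its colour, turned so that its pointer lines up with the pad's coloured mark. When all is set, swing the beam stop until its grip stands over the green mark and leave it there, with the mounts still lined up; do not shift the bottle, the box or the screwdriver.

Things in the scene. Friction and masses are not known exactly. Their poses are not given: they have to be found in the camera images.
- mount_blue: Loose mirror mount, about 0.25 kg, standing upright (None if absent). Base disc 56 mm diameter, 14 mm high; on it a black round barrel 38 mm diameter from 14 to 62 mm up, gripped from any side; blue top with a black line from its centre towards the pointer. Pointer: blue nose 8 mm wide on the base, to 40 mm from the axis. Origin: centre of the underside; +x towards the pointer, z up.
- pad_blue: Station pad fixed to the table: black disc 100 mm diameter, 4 mm thick, flat top with a thin white guide circle (63 mm diameter) and a bar-shaped mark (blue, 18 x 9 mm) near its edge. Origin: centre of its underside (top face at +4 mm); +x points from the centre towards the mark, z up.
- blue_mark (a point): The blue mark on the blue pad, on the top face, 45 mm from the pad's centre along its +x.
- mount_yellow: Loose mirror mount, about 0.25 kg, standing upright (None if absent). Base disc 56 mm diameter, 14 mm high; on it a black round barrel 38 mm diameter from 14 to 62 mm up, gripped from any side; yellow top with a black line from its centre towards the pointer. Pointer: yellow nose 8 mm wide on the base, to 40 mm from the axis. Origin: centre of the underside; +x towards the pointer, z up.
- pad_yellow: Station pad fixed to the table: black disc 100 mm diameter, 4 mm thick, flat top with a thin white guide circle (63 mm diameter) and a bar-shaped mark (yellow, 18 x 9 mm) near its edge. Origin: centre of its underside (top face at +4 mm); +x points from the centre towards the mark, z up.
- yellow_mark (a point): The yellow mark on the yellow pad, on the top face, 45 mm from the pad's centre along its +x.
- mount_orange: Loose mirror mount, about 0.25 kg, standing upright (None if absent). Base disc 56 mm diameter, 14 mm high; on it a black round barrel 38 mm diameter from 14 to 62 mm up, gripped from any side; orange top with a black line from its centre towards the pointer. Pointer: orange nose 8 mm wide on the base, to 40 mm from the axis. Origin: centre of the underside; +x towards the pointer, z up.
- pad_orange: Station pad fixed to the table: black disc 100 mm diameter, 4 mm thick, flat top with a thin white guide circle (63 mm diameter) and a bar-shaped mark (orange, 18 x 9 mm) near its edge. Origin: centre of its underside (top face at +4 mm); +x points from the centre towards the mark, z up.
- orange_mark (a point): The orange mark on the orange pad, on the top face, 45 mm from the pad's centre along its +x.
- mount_white: Loose mirror mount, about 0.25 kg, standing upright (None if absent). Base disc 56 mm diameter, 14 mm high; on it a black round barrel 38 mm diameter from 14 to 62 mm up, gripped from any side; white top with a black line from its centre towards the pointer. Pointer: white nose 8 mm wide on the base, to 40 mm from the axis. Origin: centre of the underside; +x towards the pointer, z up.
- pad_white: Station pad fixed to the table: black disc 100 mm diameter, 4 mm thick, flat top with a thin white guide circle (63 mm diameter) and a bar-shaped mark (white, 18 x 9 mm) near its edge. Origin: centre of its underside (top face at +4 mm); +x points from the centre towards the mark, z up.
- white_mark (a point): The white mark on the white pad, on the top face, 45 mm from the pad's centre along its +x.
- gauge_a: Loose brass centring gauge (None if absent): plain upright cylinder 30 mm diameter, 50 mm high, about 0.15 kg, standing on one of the pads at the start. All gauges are alike. Origin: centre of the underside, z up.
- gauge_b: Loose brass centring gauge (None if absent): plain upright cylinder 30 mm diameter, 50 mm high, about 0.15 kg, standing on one of the pads at the start. All gauges are alike. Origin: centre of the underside, z up.
- gauge_c: Loose brass centring gauge (None if absent): plain upright cylinder 30 mm diameter, 50 mm high, about 0.15 kg, standing on one of the pads at the start. All gauges are alike. Origin: centre of the underside, z up.
- tray: Grey open tray fixed to the table, 160 mm (its x) by 110 mm (its y), 35 mm high, walls and floor 5 mm thick, empty at the start. Origin: centre of its underside, z up.
- beam_stop (a joint): Swing of the beam stop arm about its upright post, rad: 0 = grip over the red mark (blocked), 1.25 = over the green mark (open), positive counter-clockwise seen from above; stops at -0.35 and 1.75. The hinge is stiff (0.35 N m, about 2.5 N at the grip) and stays where it is left.
- stop_hinge (a point): On the hinge axis of the beam stop, on top of the steel post, 128 mm above the table. The level arm (aluminium bar 12 mm wide, top 134 mm above the table) reaches from here to beyond the grip.
- stop_grip (a point): Centre of the beam stop's upright red grip, a round stem 18 mm diameter standing on the arm 140 mm from the hinge axis, from 134 to 176 mm above the table; this point is at 156 mm. A black plate 64 mm long, 70 mm high, 4 mm thick hangs under the arm there, its lower edge 55 mm above the table.
- blocked_mark (a point): Centre of the red disc (36 mm diameter) painted on the table in front of the laser outlet, 140 mm from the post. The laser is a brown box 100 x 240 mm, 100 mm high, its front 50 mm from this mark.
- open_mark (a point): Centre of the green disc (36 mm diameter) painted on the table, 140 mm from the post, to the side of the beam.
- cleaner: Bystander: white bottle, 52 mm diameter, 120 mm high. Origin: centre of the underside.
- wipes: Bystander: cardboard box 120 x 90 x 60 mm. Origin: centre of the underside.
- driver: Bystander: screwdriver lying on the table. Origin: on its underside, about its middle.
Things that resemble listed ones, but are neither listed nor needed, are in the scene too. Leave any purple or turquoise look-alike of the gauge_c alone.

How it is judged (in metres and radians):
On the way, in this order (a step that is already met when the one before it is completed fails the run):
1. the beam stop's grip is over the red mark (horizontal distance between stop_grip and blocked_mark below 0.015 m and velocity of joint beam_stop between -0.05 and 0.05 rad/s), for 0.2 s.
2. every mount present stands on the pad of its colour with its pointer at the mark, the gauges are in the tray, the beam still blocked (all of step 1 and horizontal distance between mount_blue and pad_blue below 0.01 m and angle between the x axis of mount_blue and the x axis of pad_blue, either way round below 0.14 rad and x of blue_mark in the frame of mount_blue above 0.03 m and z of mount_blue in the frame of pad_blue between 0.001 and 0.008 m and angle between each of mount_blue, mount_yellow, mount_orange, mount_white's own z axis and vertical below 0.08 rad and linear speed of each of mount_blue, mount_yellow, mount_orange, mount_white, gauge_a, gauge_b, gauge_c below 0.02 m/s and horizontal distance between mount_yellow and pad_yellow below 0.01 m and angle between the x axis of mount_yellow and the x axis of pad_yellow, either way round below 0.14 rad and x of yellow_mark in the frame of mount_yellow above 0.03 m and z of mount_yellow in the frame of pad_yellow between 0.001 and 0.008 m and horizontal distance between mount_orange and pad_orange below 0.01 m and angle between the x axis of mount_orange and the x axis of pad_orange, either way round below 0.14 rad and x of orange_mark in the frame of mount_orange above 0.03 m and z of mount_orange in the frame of pad_orange between 0.001 and 0.008 m and horizontal distance between mount_white and pad_white below 0.01 m and angle between the x axis of mount_white and the x axis of pad_white, either way round below 0.14 rad and x of white_mark in the frame of mount_white above 0.03 m and z of mount_white in the frame of pad_white between 0.001 and 0.008 m and x of gauge_a in the frame of tray between -0.075 and 0.075 m and y of gauge_a in the frame of tray between -0.05 and 0.05 m and z of each of gauge_a, gauge_b, gauge_c in the frame of tray below 0.03 m and x of gauge_b in the frame of tray between -0.075 and 0.075 m and y of gauge_b in the frame of tray between -0.05 and 0.05 m and x of gauge_c in the frame of tray between -0.075 and 0.075 m and y of gauge_c in the frame of tray between -0.05 and 0.05 m), for 0.2 s.
3. the beam stop's grip is over the green mark (horizontal distance between stop_grip and open_mark below 0.015 m and velocity of joint beam_stop between -0.05 and 0.05 rad/s), for 0.2 s.
At the end, for the whole second after the job is handed in: Every mount present is at rest, upright on the pad of its colour, within 10 mm of its centre and with the pointer within 0.14 rad (8 degrees) of the mark; every gauge present lies or stands in the tray; the beam stop is at rest with its grip within 15 mm of the green mark, seen from above (all of step 3 and horizontal distance between mount_blue and pad_blue below 0.01 m and angle between the x axis of mount_blue and the x axis of pad_blue, either way round below 0.14 rad and x of blue_mark in the frame of mount_blue above 0.03 m and z of mount_blue in the frame of pad_blue between 0.001 and 0.008 m and angle between each of mount_blue, mount_yellow, mount_orange, mount_white's own z axis and vertical below 0.08 rad and linear speed of each of mount_blue, mount_yellow, mount_orange, mount_white, gauge_a, gauge_b, gauge_c below 0.02 m/s and horizontal distance between mount_yellow and pad_yellow below 0.01 m and angle between the x axis of mount_yellow and the x axis of pad_yellow, either way round below 0.14 rad and x of yellow_mark in the frame of mount_yellow above 0.03 m and z of mount_yellow in the frame of pad_yellow between 0.001 and 0.008 m and horizontal distance between mount_orange and pad_orange below 0.01 m and angle between the x axis of mount_orange and the x axis of pad_orange, either way round below 0.14 rad and x of orange_mark in the frame of mount_orange above 0.03 m and z of mount_orange in the frame of pad_orange between 0.001 and 0.008 m and horizontal distance between mount_white and pad_white below 0.01 m and angle between the x axis of mount_white and the x axis of pad_white, either way round below 0.14 rad and x of white_mark in the frame of mount_white above 0.03 m and z of mount_white in the frame of pad_white between 0.001 and 0.008 m and x of gauge_a in the frame of tray between -0.075 and 0.075 m and y of gauge_a in the frame of tray between -0.05 and 0.05 m and z of each of gauge_a, gauge_b, gauge_c in the frame of tray below 0.03 m and x of gauge_b in the frame of tray between -0.075 and 0.075 m and y of gauge_b in the frame of tray between -0.05 and 0.05 m and x of gauge_c in the frame of tray between -0.075 and 0.075 m and y of gauge_c in the frame of tray between -0.05 and 0.05 m); the robot touches nothing.
It fails at once if a bystander (bottle, box or screwdriver) is shifted by more than 30 mm (distance of any of cleaner, wipes, driver from where it was at the start of the episode above 0.03 m).
Of mount_blue, mount_yellow, mount_orange, mount_white only 2 to 4 are there at a start; the rules pass over those that are not, and their reading is None.
Of gauge_a, gauge_b, gauge_c only 1 to 2 are there at a start; the rules pass over those that are not, and their reading is None.
At some moment in a run one of mount_blue, mount_yellow, mount_orange, mount_white may be knocked a few centimetres aside while the robot is not near it.
It also fails if it takes over 210 s, if anything falls off the work surface, if the arm or the gripper's body presses on something with over 40 N, if the wrist force passes 120 N, or if a joint passes its speed limit or range.

## Robot

A 6-joint arm with a two-finger parallel gripper is mounted at the origin on the work surface. World frame = base frame: x ahead of the robot, y to its left, z up, the work surface at z = 0. Lengths are in mm, angles in degrees, forces in N, time in s.
With the tool pointing down it reaches from about 350 to 850 mm from the base axis. Payload 8.1 kg.
Tool frame: the origin (TCP) lies midway between the tips of the shut fingers; the grasp point (between the pads) lies 19 mm behind it; z points along the fingers, y is the line along which they close (so a half turn about z gives the same grasp; the last joint's range is limited). The gripper opens to 85 mm and grips with 20 to 120 N. Pads are 22 mm wide; open, the fingers measure 114 mm over their backs; the gripper's body (76 mm by 85 mm) begins 54 mm behind the grasp point. The pads swing forward as they close: fully open they stand 13 mm farther back than shut.
Start: joints at [-70.669, 7.471, 85.268, -0, 87.261, -4.893], TCP at [246.209, -547.162, 231.292] pointing down, gripper open.
Joint ranges: [-169.43, 169.43], [-51.17, 129.36], [1.28, 143.12], [-76.62, 256.62], [0, 156.53], [-152.29, 152.29]. Speed limits (degrees/s): [136.94, 136.94, 159.86, 180, 180, 180].

## Interface

Orientations are given as [roll, pitch, yaw] about the fixed x, y, z axes, in that order (R = Rz(yaw) Ry(pitch) Rx(roll)).
In Python, from bench import sensors, optics, r gives the robot as it stands.
- The arm moves only by the tool apply_moves, never from a script. Its argument "targets" is a list of rows, each a list of 7 numbers: the shift along the tool's x, y, z in mm, then the turn, a rotation vector about the tool's x, y, z in rad, then the closure, from 0 (fully open) to 1 (shut). In form: [[x, y, z, wx, wy, wz, claw], ...]. A call has 1 to 20 rows; each row shifts and turns the commanded pose from where the row before left it, along the tool's axes as they then stand; what a row does not reach is not made up. A row lasts 1/8 s, in which the tool goes at most 62.5 mm and 10.7 degrees, less where a joint would pass 70% of its speed; a pose out of reach is approached as far as the arm can. A call is refused whole if a number of a shift passes 62.5 or a number of a turn 0.188, either way. A call with a gripper value outside its range is refused whole. The fingers move at their own pace and stop on an object; "force" is the grip in N (left out, the last holds). Time passes only in rows, so rows that do not move let the fingers close. It gives the time, the measured TCP pose, the force, the opening and the grip force at its end, in the units of the state.
- sensors.sense(): the state, without advancing time (a new reading comes with each control period).
- optics.snapshot(name): name is "side" or "top"; returns the picture (384x512x3 uint8, red, green, blue); there is no depth.
- optics.get_calibration(name): a dict with "camera_matrix" (3x3 intrinsics, pixels), "dist_coeffs" ([k1, k2, p1, p2, k3] as OpenCV has them; the pictures are not rectified), "pose" (4x4, takes a point from camera to world coordinates). Camera axes: x right, y down, z forward; pixel columns grow to the right and rows downward; lengths in mm; the calibration is good to about 2 mm. A picture is of the moment at which its call begins. get_calibration takes no time and is no camera call.
- r.hand_in(): hands the job in; it is judged then, once.
The state is a dict: "time": time; "joint_pos": joint angles; "qd": joint speeds; "joint_efforts": joint torques, N m; "tool_pos": TCP position; "tcp_rot": TCP orientation; "ft_force": force on the tool from outside, world axes, zero at the start; "wrist_torque": the same for the moment, N m; "finger_gap": finger opening in mm; "grip_force": force on a finger pad.
Only numpy, scipy, OpenCV 4.12 (cv2) and the standard library are available. Lean on these libraries where they do the work, as an engineer would, in place of code of your own. Each camera call takes 0.05 s, during which the arm holds its last target. There are 200 camera calls.

## Working session

There is one attempt and no reset: what is moved stays moved. The work goes in short steps, Python scripts to look and compute and a tool call to move; the robot and the scene stay as the last step left them, time stands still between calls to the robot, and variables do not carry over. Pictures are saved under pics/ and viewed, at most 14 in all, crops included, and the job is handed in when it is done.

Besides the shell and the picture viewer there is one more tool, called after "Request:" in YAML: its name, and indented under it one key for each argument. apply_moves: Moves the arm, as the interface text tells. Its arguments: {"type":"object","properties":{"targets":{"type":"array"},"force":{"type":"number"}},"required":["targets"]}

```bash
mkdir -p pics; python3 - <<'E'
from bench import sensors, optics, r
import cv2,numpy as np
s=sensors.sense();print(s)
for n in("top","side"):
    c=optics.get_calibration(n);print(n,c)
    im=optics.snapshot(n);cv2.imwrite(f"pics/{n}0.png",cv2.resize(im[:,:,::-1],(800,600),interpolation=cv2.INTER_CUBIC))
    np.save(f"pics/{n}0.npy",im)
E
```

```text
{'time': 0.0, 'joint_pos': array([-7.06669404e+01,  7.51440311e+00,  8.53286139e+01, -7.94730661e-05,
        8.72639757e+01, -4.89288431e+00]), 'qd': array([-0.05050984, -0.04376539,  0.01636162,  0.05473262, -0.02293088,
       -0.04441354]), 'joint_efforts': array([-3.02153899e-05, -5.69407117e+01, -5.00548875e+01, -2.35037869e-04,
        1.49517646e-02,  2.41854877e-05]), 'tool_pos': array([ 246.0377949 , -546.62250582,  230.25818538]), 'tcp_rot': array([-1.79893390e+02, -9.04665903e-03,  2.42259393e+01]), 'ft_force': array([ 0.22051229, -0.78667078, -0.25816112]), 'wrist_torque': array([ 0.02471784, -0.00010944,  0.02042036]), 'grip_force': 0.0, 'finger_gap': 85.57600925559191}
top {'camera_matrix': array([[359.14875997,   0.        , 257.35814407],
       [  0.        , 359.14875997, 188.72792286],
       [  0.        ,   0.        ,   1.        ]]), 'dist_coeffs': array([0.00848023, 0.        , 0.        , 0.        , 0.        ]), 'pose': array([[ 3.72089897e-03, -9.90915944e-01,  1.34431201e-01,
         4.52703743e+02],
       [-9.99908605e-01, -5.43411308e-03, -1.23794951e-02,
         3.81642842e+01],
       [ 1.29975534e-02, -1.34372852e-01, -9.90845599e-01,
         1.28363007e+03],
       [ 0.00000000e+00,  0.00000000e+00,  0.00000000e+00,
         1.00000000e+00]])}
side {'camera_matrix': array([[365.42808892,   0.        , 260.32353031],
       [  0.        , 365.42808892, 191.38354815],
       [  0.        ,   0.        ,   1.        ]]), 'dist_coeffs': array([-0.09754995,  0.        ,  0.        ,  0.        ,  0.        ]), 'pose': array([[-9.77606707e-01, -1.04661657e-01,  1.82567969e-01,
         4.47202411e+02],
       [-2.10049095e-01,  5.38180429e-01, -8.16235997e-01,
         7.84212603e+02],
       [-1.28258959e-02, -8.36306022e-01, -5.48112884e-01,
         6.28181359e+02],
       [ 0.00000000e+00,  0.00000000e+00,  0.00000000e+00,
         1.00000000e+00]])}
```

View pics/top0.png

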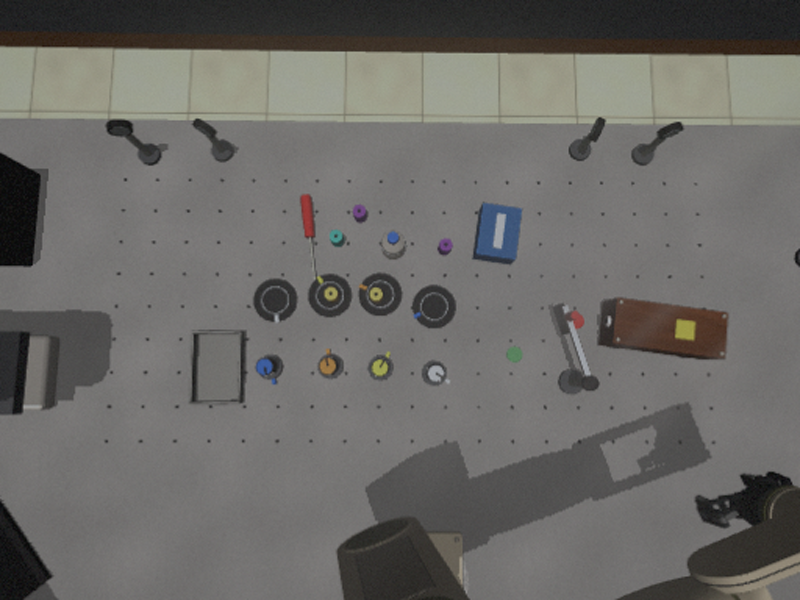

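View pics/side0.png

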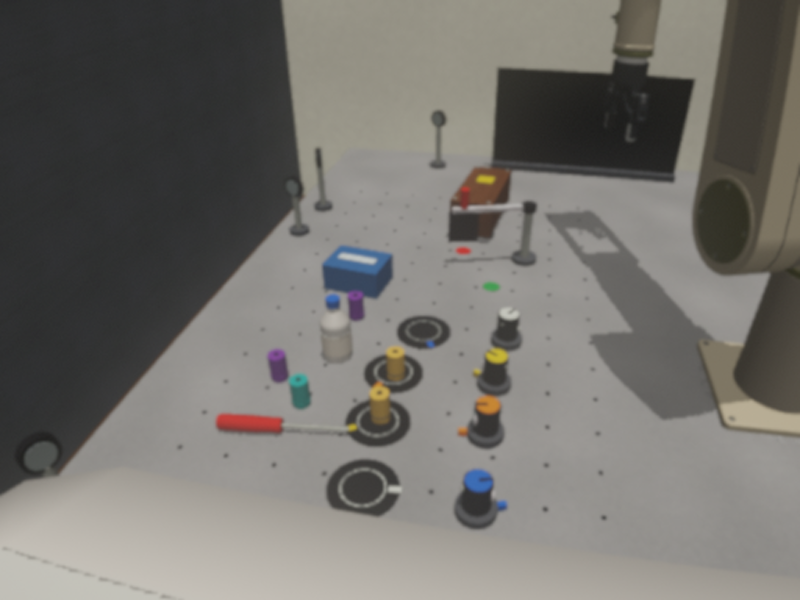

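Top view (800×600 scaled):
- Mounts: blue (266,367), orange (328,366), yellow (379,367), white (434,373).
- Pads: white (275,300), yellow (330,295), orange (380,294), blue (434,306).
- Brass gauges: on the yellow pad (330,294) and the orange pad (376,294).
- Look-alikes to leave alone: purple (360,213) and (446,246), turquoise (337,237).
- Tray (218,367), stop grip (575,320), hinge (~588,382), green mark (514,354).

The white pad's gauge-free centre and the brass colour pick out the gauges. I'll take a close crop to check.

```bash
cat > h.py <<'E'
import cv2,numpy as np
from bench import sensors, optics, r
def ray(n,uv):
    c=optics.get_calibration(n);K,d,T=c["camera_matrix"],c["dist_coeffs"],c["pose"]
    p=cv2.undistortPoints(np.array(uv,float).reshape(-1,1,2),K,d)[:,0]
    return T[:3,3],np.c_[p,np.ones(len(p))]@T[:3,:3].T
def w(n,uv,z):
    o,d=ray(n,uv);z=np.broadcast_to(np.array(z,float),len(d))
    return o+d*((z-o[2])/d[:,2])[:,None]
def proj(n,P):
    c=optics.get_calibration(n);T=np.linalg.inv(c["pose"])
    return cv2.projectPoints(np.array(P,float).reshape(-1,1,3),cv2.Rodrigues(T[:3,:3])[0],T[:3,3],c["camera_matrix"],c["dist_coeffs"])[0][:,0]
def crop(n,x0,y0,x1,y1,s,name,im=None):
    im=optics.snapshot(n) if im is None else im
    cv2.imwrite("pics/"+name,cv2.resize(im[y0:y1,x0:x1,::-1],None,fx=s,fy=s,interpolation=cv2.INTER_CUBIC));return im
E
python3 - <<'E'
from h import *
im=np.load("pics/top0.npy")
a=im[170:265,115:305];b=im[185:255,315:395]
A=cv2.resize(a,None,fx=4.2,fy=4.2,interpolation=cv2.INTER_CUBIC)[:, :800]
cv2.imwrite("pics/c1.png",np.clip(A[:,:,::-1].astype(float)*1.5,0,255))
cv2.imwrite("pics/c2.png",np.clip(cv2.resize(b,None,fx=8,fy=8,interpolation=cv2.INTER_CUBIC)[:,:,::-1].astype(float)*1.5,0,255))
E
```

```text
[ WARN:0@0.471] global loadsave.cpp:1063 imwrite_ Unsupported depth image for selected encoder is fallbacked to CV_8U.
```

View pics/c1.png

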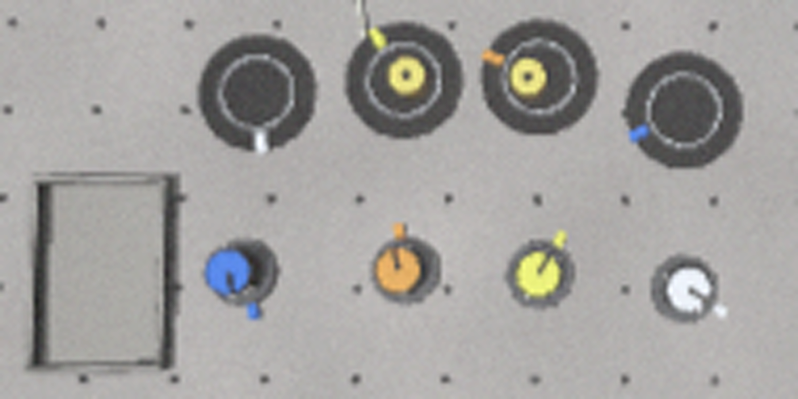

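View pics/c2.png

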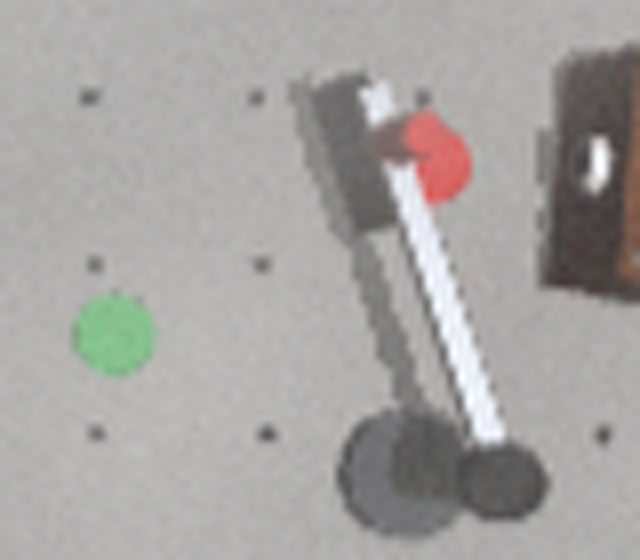

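```bash
python3 - <<'E'
from h import *
np.set_printoptions(precision=1,suppress=True)
f=lambda L,x0,y0,s:[((x+.5)/s-.5+x0,(y+.5)/s-.5+y0) for x,y in L]
c1=lambda *L:f(L,115,170,4.2)
c2=lambda *L:f(L,315,185,8)
for n,c,m in(("white",(258,93),(261,141)),("yellow",(404,80),(377,38)),("orange",(540,77),(492,57)),("blue",(684,110),(638,133))):
    p=w("top",c1(c,m),4);d=p[1]-p[0];print("pad",n,p[0],np.linalg.norm(d),np.degrees(np.arctan2(d[1],d[0])))
print("gauges",w("top",c1((406,76),(528,76)),50))
for n,c,m in(("white",(688,290),(721,312)),("yellow",(538,273),(560,239)),("orange",(397,270),(399,230)),("blue",(228,272),(254,311))):
    p=w("top",c1(c,m),[62,10]);d=(p[1]-p[0])[:2];print("mount",n,p[0],np.linalg.norm(d),np.degrees(np.arctan2(d[1],d[0])))
print("tray",w("top",c1((37,181),(179,176),(172,368),(32,368)),35))
print("hinge",w("top",c2((502,480)),134),"post base",w("top",c2((402,472)),5),"arm end",w("top",c2((374,92)),134))
print("green/red",w("top",c2((115,334),(433,163)),0),"grip top",w("top",c2((425,128)),176),"grip base",w("top",c2((396,140)),134))
print("side: grip top, green, red, hinge top",w("side",f([(465,190)],0,0,1.5625),176),w("side",f([(491,286),(463,251)],0,0,1.5625),0),w("side",f([(531,206)],0,0,1.5625),134))
print("side gauges",w("side",f([(396,353),(380,394)],0,0,1.5625),50),"mounts wyob",w("side",f([(508,313),(496,356),(487,405),(478,481)],0,0,1.5625),62))
E
```

```text
pad white [613.8 313.2   4. ] 41.22904571916417 -174.51885842678513
pad yellow [625.6 189.3   4. ] 43.380916780129155 33.39390105135675
pad orange [628.8  73.1   4. ] 44.6704247409117 67.5247200769462
pad blue [601.1 -50.1   4. ] 44.08213724271155 116.89030221466777
gauges [[622.7 182.3  50. ]
 [623.3  81.8  50. ]]
mount white [448.9 -48.8  62. ] 36.15675614818698 -120.31904565591542
mount yellow [462.   71.7  62. ] 33.31330668667894 -30.237735394885657
mount orange [464.  184.8  62. ] 34.19511038679043 8.910931846414146
mount blue [461.9 319.7  62. ] 33.48103467222935 -161.2620126487606
tray [[535.9 485.2  35. ]
 [540.5 369.1  35. ]
 [384.8 368.3  35. ]
 [384.6 481.   35. ]]
hinge [[ 431.9 -357.6  134. ]] post base [[ 432.9 -357.9    5. ]] arm end [[ 586.6 -312.2  134. ]]
green/red [[ 493.1 -233.5    0. ]
 [ 570.2 -378.5    0. ]] grip top [[ 567.7 -318.8  176. ]] grip base [[ 567.2 -320.4  134. ]]
side: grip top, green, red, hinge top [[ 567.1 -311.1  176. ]] [[ 495.7 -234.     0. ]
 [ 572.5 -374.3    0. ]] [[ 430.5 -352.8  134. ]]
side gauges [[624.   81.5  50. ]
 [625.4 180.6  50. ]] mounts wyob [[453.8 -50.   62. ]
 [464.5  73.2  62. ]
 [467.6 185.8  62. ]
 [465.1 321.4  62. ]]
```

Request:
apply_moves:
  targets:
    - [0,0,0,0,0,0.141,0]
    - [0,0,0,0,0,0.141,0]
    - [0,0,0,0,0,0.141,0]
    - [26.8,-19.2,0,0,0,0,0]
    - [26.8,-19.2,0,0,0,0,0]
    - [26.8,-19.2,0,0,0,0,0]
    - [26.8,-19.2,0,0,0,0,0]
    - [26.8,-19.2,0,0,0,0,0]
    - [26.8,-19.2,0,0,0,0,0]
    - [26.8,-19.2,0,0,0,0,0]
    - [26.8,-19.2,0,0,0,0,0]
    - [26.8,-19.2,0,0,0,0,0]
    - [26.8,-19.2,0,0,0,0,0]
    - [26.8,-19.2,0,0,0,0,0]
    - [26.8,-19.2,0,0,0,0,0]
    - [0,0,0,0,0,0,0]
    - [0,0,0,0,0,0,0]
  force: 30

```text
time: 2.22
tool_pos: [567.3, -317.0, 230.7]
tcp_rot: [-180.0, 0.1, 0.0]
ft_force: [-0.1, -0.6, 0.4]
finger_gap: 85.4
grip_force: 0.0
```

```bash
python3 - <<'E'
from h import *
np.set_printoptions(precision=1,suppress=True)
s=1.5625
print("bottle top",w("top",[(393/s,237/s)],118),"base side",w("side",[(336/s,357/s)],0), "driver tip",w("top",[(317/s,281/s)],5))
E
```

```text
bottle top [[734.9  43.5 118. ]] base side [[739.   52.9   0. ]] driver tip [[657.4 218.3   5. ]]
```

Request:
apply_moves:
  targets:
    - [0,0,22,0,0,0,0]
    - [0,0,22,0,0,0,0]
    - [0,0,22,0,0,0,0]
    - [0,0,20,0,0,0,0]
    - [0,0,0,0,0,0,1]
    - [0,0,0,0,0,0,1]
    - [0,0,0,0,0,0,1]
    - [0,0,0,0,0,0,1]
    - [0,0,0,0,0,0,1]
    - [0,0,0,0,0,0,1]
    - [0,0,0,0,0,0,1]
    - [0,0,0,0,0,0,1]

```text
time: 3.72
tool_pos: [568.4, -317.3, 146.6]
tcp_rot: [179.9, -0.1, -0.0]
ft_force: [-1.3, -0.6, 7.1]
finger_gap: 17.1
grip_force: 29.7
```

Request:
apply_moves:
  targets:
    - [2.9,11.6,0,0,0,0,1]
    - [2.0,12.1,0,0,0,0,1]
    - [0.8,11.9,0,0,0,0,1]
    - [-0.1,12.3,0,0,0,0,1]
    - [-1.2,11.9,0,0,0,0,1]
    - [0,0,0,0,0,0,1]
    - [0,0,0,0,0,0,1]
    - [0,0,0,0,0,0,1]

```text
time: 4.72
tool_pos: [573.7, -377.3, 146.6]
tcp_rot: [179.9, -0.2, -0.0]
ft_force: [6.1, -2.8, 2.5]
finger_gap: 17.0
grip_force: 29.8
```

Request:
apply_moves:
  targets:
    - [0,0,0,0,0,0,0]
    - [0,0,0,0,0,0,0]
    - [0,0,0,0,0,0,0]
    - [0,0,0,0,0,0,0]
    - [0,0,0,0,0,0,0]
    - [0,0,-22,0,0,0,0]
    - [0,0,-22,0,0,0,0]
    - [0,0,-22,0,0,0,0]
    - [0,0,-22,0,0,0,0]
    - [0,0,0,0,0,-0.157,0]
    - [0,0,0,0,0,-0.157,0]
    - [0,0,0,0,0,-0.157,0]
    - [0,0,0,0,0,-0.157,0]
    - [0,0,0,0,0,-0.157,0]
    - [0,0,0,0,0,-0.157,0]
    - [0,0,0,0,0,-0.157,0]
    - [0,0,0,0,0,-0.157,0]
    - [0,0,0,0,0,-0.157,0]
    - [0,0,0,0,0,-0.158,0]

```text
time: 7.1
tool_pos: [572.8, -377.1, 236.1]
tcp_rot: [179.9, 0.1, 90.3]
ft_force: [0.3, -0.4, -0.2]
finger_gap: 85.5
grip_force: 0.0
```

Request:
apply_moves:
  targets:
    - [41.7,4.6,0,0,0,0,0]
    - [41.7,4.6,0,0,0,0,0]
    - [41.7,4.6,0,0,0,0,0]
    - [41.7,4.6,0,0,0,0,0]
    - [41.7,4.6,0,0,0,0,0]
    - [41.7,4.6,0,0,0,0,0]
    - [41.7,4.6,0,0,0,0,0]
    - [41.7,4.6,0,0,0,0,0]
    - [41.7,4.6,0,0,0,0,0]
    - [41.7,4.6,0,0,0,0,0]
    - [41.7,4.6,0,0,0,0,0]
    - [0,0,0,0,0,0,0]
    - [0,0,0,0,0,0,0]

```text
time: 8.72
tool_pos: [623.3, 81.9, 235.0]
tcp_rot: [179.9, 0.0, 90.0]
ft_force: [0.0, -0.5, 0.0]
finger_gap: 85.3
grip_force: 0.0
```

```bash
python3 - <<'E'
from h import *
im=optics.snapshot("top")
cv2.imwrite("pics/c3.png",np.clip(cv2.resize(im[140:270,115:395,::-1],(798,370),interpolation=cv2.INTER_CUBIC).astype(float)*1.5,0,255).astype(np.uint8))
E
```

```text
(no output)
```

View pics/c3.png

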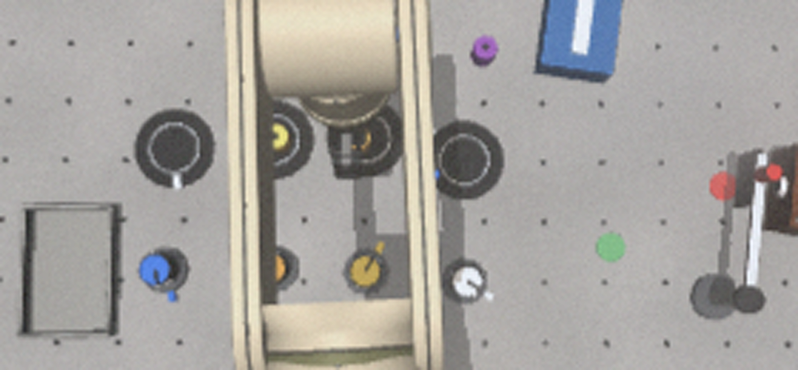

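The picture shows the stop's grip top at (774,172), next to the red mark at (722,185). The offset looks like parallax, which I'll check numerically. The brass gauge is between the fingers at (360,140).

```bash
python3 - <<'E'
from h import *
np.set_printoptions(precision=1,suppress=True)
g=lambda x,y:(115+x/2.85-.3,140+y/2.846-.3)
print(w("top",[g(774,172),g(722,185)],[176,0]),w("top",[g(748,298)],134))
E
```

```text
[[ 569.4 -376.8  176. ]
 [ 571.1 -376.2    0. ]] [[ 432.4 -357.1  134. ]]
```

Request:
apply_moves:
  targets:
    - [0,0,40,0,0,0,0]
    - [0,0,40,0,0,0,0]
    - [0,0,40,0,0,0,0]
    - [0,0,40,0,0,0,0]
    - [0,0,30,0,0,0,0]
    - [0,0,20,0,0,0,0]
    - [0,0,8,0,0,0,0]
    - [0,0,0,0,0,0,1]
    - [0,0,0,0,0,0,1]
    - [0,0,0,0,0,0,1]
    - [0,0,0,0,0,0,1]
    - [0,0,0,0,0,0,1]
    - [0,0,0,0,0,0,1]
    - [0,0,0,0,0,0,1]

```text
time: 10.52
tool_pos: [623.7, 82.2, 16.7]
tcp_rot: [179.9, -0.0, 90.0]
ft_force: [-0.5, 0.0, 6.6]
finger_gap: 29.4
grip_force: 29.5
```

Request:
apply_moves:
  targets:
    - [0,0,-26,0,0,0,1]
    - [0,0,-34,0,0,0,1]
    - [0,0,-35,0,0,0,1]
    - [0,0,-35,0,0,0,1]
    - [36.7,-16.3,0,0,0,0,1]
    - [36.7,-16.3,0,0,0,0,1]
    - [36.7,-16.3,0,0,0,0,1]
    - [36.7,-16.3,0,0,0,0,1]
    - [36.7,-16.3,0,0,0,0,1]
    - [36.7,-16.3,0,0,0,0,1]
    - [36.7,-16.3,0,0,0,0,1]
    - [36.7,-16.3,0,0,0,0,1]
    - [36.7,-16.3,0,0,0,0,1]
    - [36.7,-16.3,0,0,0,0,1]
    - [0,0,0,0,0,0,1]
    - [0,0,0,0,0,0,1]

```text
time: 12.52
tool_pos: [459.7, 448.7, 144.9]
tcp_rot: [-180.0, 0.0, 90.0]
ft_force: [-0.3, 0.4, -2.0]
finger_gap: 28.8
grip_force: 30.1
```

Request:
apply_moves:
  targets:
    - [0,0,35,0,0,0,1]
    - [0,0,35,0,0,0,1]
    - [0,0,30,0,0,0,1]
    - [0,0,17,0,0,0,1]
    - [0,0,10,0,0,0,1]
    - [0,0,0,0,0,0,1]
    - [0,0,0,0,0,0,0.4]
    - [0,0,0,0,0,0,0.4]
    - [0,0,0,0,0,0,0.4]
    - [0,0,0,0,0,0,0.4]
    - [0,0,-30,0,0,0,0.4]
    - [0,0,-35,0,0,0,0.4]
    - [0,0,-35,0,0,0,0]
    - [0,0,-30,0,0,0,0]
    - [0,0,0,0,0,0,0]

```text
time: 14.4
tool_pos: [461.5, 450.5, 152.1]
tcp_rot: [179.7, -0.2, 90.0]
ft_force: [1.6, 1.3, 0.2]
finger_gap: 85.6
grip_force: 0.0
```

Request:
apply_moves:
  targets:
    - [-33.6,20.3,0,0,0,0,0]
    - [-33.6,20.3,0,0,0,0,0]
    - [-33.6,20.3,0,0,0,0,0]
    - [-33.6,20.3,0,0,0,0,0]
    - [-33.6,20.3,0,0,0,0,0]
    - [-33.6,20.3,0,0,0,0,0]
    - [-33.6,20.3,0,0,0,0,0]
    - [-33.6,20.3,0,0,0,0,0]
    - [0,0,0,0,0,0,0]
    - [0,0,0,0,0,0,0]

```text
time: 15.65
tool_pos: [621.5, 180.4, 147.0]
tcp_rot: [-179.9, -0.0, 90.0]
ft_force: [-0.4, -0.1, 0.6]
finger_gap: 85.4
grip_force: 0.0
```

Request:
apply_moves:
  targets:
    - [0,0,35,0,0,0,0]
    - [0,0,35,0,0,0,0]
    - [0,0,33,0,0,0,0]
    - [0,0,20,0,0,0,0]
    - [0,0,10,0,0,0,0]
    - [0,0,0,0,0,0,1]
    - [0,0,0,0,0,0,1]
    - [0,0,0,0,0,0,1]
    - [0,0,0,0,0,0,1]
    - [0,0,0,0,0,0,1]
    - [0,0,0,0,0,0,1]
    - [0,0,0,0,0,0,1]

```text
time: 17.15
tool_pos: [623.4, 180.5, 16.9]
tcp_rot: [179.9, -0.0, 90.0]
ft_force: [-0.7, -0.6, 5.4]
finger_gap: 29.6
grip_force: 29.5
```

Request:
apply_moves:
  targets:
    - [0,0,-26,0,0,0,1]
    - [0,0,-34,0,0,0,1]
    - [0,0,-35,0,0,0,1]
    - [0,0,-35,0,0,0,1]
    - [31.6,-23.3,0,0,0,0,1]
    - [31.6,-23.3,0,0,0,0,1]
    - [31.6,-23.3,0,0,0,0,1]
    - [31.6,-23.3,0,0,0,0,1]
    - [31.6,-23.3,0,0,0,0,1]
    - [31.6,-23.3,0,0,0,0,1]
    - [31.6,-23.3,0,0,0,0,1]
    - [0,0,0,0,0,0,1]
    - [0,0,0,0,0,0,1]

```text
time: 18.77
tool_pos: [459.2, 401.2, 145.1]
tcp_rot: [180.0, 0.0, 90.0]
ft_force: [0.5, 0.6, -1.1]
finger_gap: 29.2
grip_force: 30.0
```

Request:
apply_moves:
  targets:
    - [0,0,35,0,0,0,1]
    - [0,0,35,0,0,0,1]
    - [0,0,30,0,0,0,1]
    - [0,0,17,0,0,0,1]
    - [0,0,10,0,0,0,1]
    - [0,0,0,0,0,0,1]
    - [0,0,0,0,0,0,0.4]
    - [0,0,0,0,0,0,0.4]
    - [0,0,0,0,0,0,0.4]
    - [0,0,0,0,0,0,0.4]
    - [0,0,-30,0,0,0,0.4]
    - [0,0,-35,0,0,0,0.4]
    - [0,0,-35,0,0,0,0]
    - [0,0,-30,0,0,0,0]
    - [0,0,0,0,0,0,0]
    - [62,10,0,0,0,0,0]
    - [62,10,0,0,0,0,0]
    - [0,0,0,0,0,0,0]

```text
time: 21.02
tool_pos: [477.2, 527.4, 143.1]
tcp_rot: [-179.7, 0.2, 90.2]
ft_force: [-0.5, 0.3, -1.0]
finger_gap: 85.1
grip_force: 0.0
```

```bash
python3 - <<'E'
from h import *
im=optics.snapshot("top");np.save("pics/t4.npy",im)
print(sensors.sense()["tool_pos"],sensors.sense()["tcp_rot"])
cv2.imwrite("pics/c4.png",np.clip(cv2.resize(im[165:265,110:310,::-1],None,fx=4,fy=4,interpolation=cv2.INTER_CUBIC).astype(float)*1.5,0,255).astype(np.uint8))
E
```

```text
[477.61710329 525.57334912 144.18945822] [-179.79532291    0.1964474    90.1259609 ]
```

View pics/c4.png

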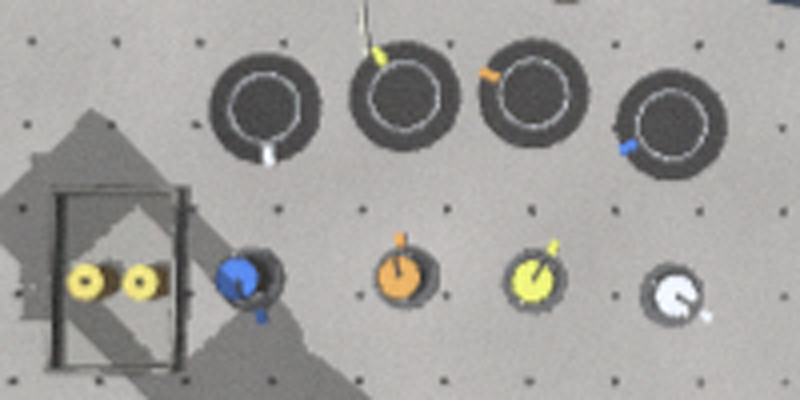

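Both gauges stand in the tray at (86,281) and (141,281), and all the pads are clear. I'll measure the angles more precisely with colour centroids.

```bash
cat >> h.py <<'E'
def cen(im,col,u,v,rad=5.5):
    "sub-pixel centroid of colour near u,v"
    f=im.astype(float);y,x=np.mgrid[:384,:512]
    s={"blue":f[...,2]-f[...,0],"orange":f[...,0]-f[...,2],"yellow":f[...,1]-f[...,2],"white":f.min(2)}[col]
    m=np.hypot(x-u,y-v)<=rad
    t={"white":130}.get(col,0); q=s[m]; 
    t=q.min()+0.4*(q.max()-q.min())
    g=np.where(m,np.clip(s-t,0,None),0);return (g*x).sum()/g.sum(),(g*y).sum()/g.sum()
E
python3 - <<'E'
from h import *
np.set_printoptions(precision=1,suppress=True)
im=np.load("pics/t4.npy");g=lambda p:((p[0]+.5)/4-.5+110,(p[1]+.5)/4-.5+165)
D=dict(white=((265,108),(268,153),(677,297),(707,317)),yellow=((405,96),(380,56),(533,281),(554,247)),orange=((534,93),(488,74),(400,277),(400,240)),blue=((671,125),(628,147),(237,279),(261,316)))
for c,(pc,pm,mt,mn) in D.items():
    a=cen(im,c,*g(pm),4);t=cen(im,c,*g(mt),6);n=cen(im,c,*g(mn),3)
    P=w("top",[g(pc),a],4);M=w("top",[t,n],[62,9])
    for l,p in(("pad",P),("mount",M)):
        d=(p[1]-p[0])[:2];print(c,l,p[0],np.linalg.norm(d),np.degrees(np.arctan2(d[1],d[0])))
E
```

```text
white pad [614.2 313.8   4. ] 44.15879190624047 -174.13309715028583
white mount [450.  -48.2  62. ] 36.39093482118327 -120.17427293451279
yellow pad [625.8 189.    4. ] 43.27843796467377 33.64120510035685
yellow mount [460.5  72.3  62. ] 34.90042196283907 -28.897524044406328
orange pad [629.1  73.4   4. ] 43.83138011547773 67.23150146174828
orange mount [463.1 184.2  62. ] 35.025206095732756 10.704442920616225
blue pad [600.8 -49.8   4. ] 43.64761870615084 116.59705465075744
blue mount [465.1 318.5  62. ] 35.7718778001599 -167.4005784316168
```

Request:
apply_moves:
  targets:
    - [-41.2,-2.8,0,0,0,0,0]
    - [-41.2,-2.8,0,0,0,0,0]
    - [-41.2,-2.8,0,0,0,0,0]
    - [-41.2,-2.8,0,0,0,0,0]
    - [-41.2,-2.8,0,0,0,0,0]
    - [0,0,0,0,0,0,0]
    - [0,0,35,0,0,0,0]
    - [0,0,35,0,0,0,0]
    - [0,0,27,0,0,0,0]
    - [0,0,20,0,0,0,0]
    - [0,0,0,0,0,0,1]
    - [0,0,0,0,0,0,1]
    - [0,0,0,0,0,0,1]
    - [0,0,0,0,0,0,1]
    - [0,0,0,0,0,0,1]
    - [0,0,0,0,0,0,1]
    - [0,0,0,0,0,0,1]

```text
time: 23.2
tool_pos: [466.1, 319.6, 33.1]
tcp_rot: [179.9, -0.1, 90.0]
ft_force: [-1.4, -0.3, 6.5]
finger_gap: 37.2
grip_force: 30.8
```

Request:
apply_moves:
  targets:
    - [0,0,0,0,0,0,0.3]
    - [0,0,0,0,0,0,0.3]
    - [0,0,0,0,0,0,0.3]
    - [0,0,9,0,0,0,0.3]
    - [0,0,0,0,0,0,0.3]
    - [0,0,0,0,0,0,1]
    - [0,0,0,0,0,0,1]
    - [0,0,0,0,0,0,1]
    - [0,0,0,0,0,0,1]
    - [0,0,0,0,0,0,1]
    - [0,0,0,0,0,0,1]
  force: 45

```text
time: 24.58
tool_pos: [465.2, 318.9, 22.4]
tcp_rot: [180.0, -0.0, 90.0]
ft_force: [1.1, -0.1, -0.0]
finger_gap: 37.1
grip_force: 45.2
```

Request:
apply_moves:
  targets:
    - [0,0,-20,0,0,0,1]
    - [0,0,-30,0,0,0,1]
    - [0,0,-30,0,0,0,1]
    - [0,0,-30,0,0,0,1]
    - [-36.9,13.6,0,0,0,0,1]
    - [-36.9,13.6,0,0,0,0,1]
    - [-36.9,13.6,0,0,0,0,1]
    - [-36.9,13.6,0,0,0,0,1]
    - [-36.9,13.6,0,0,0,0,1]
    - [-36.9,13.6,0,0,0,0,1]
    - [-36.9,13.6,0,0,0,0,1]
    - [-36.9,13.6,0,0,0,0,1]
    - [-36.9,13.6,0,0,0,0,1]
    - [-36.9,13.6,0,0,0,0,1]
    - [0,0,0,0,0,0,1]

```text
time: 26.45
tool_pos: [601.7, -52.9, 133.6]
tcp_rot: [179.9, 0.1, 89.8]
ft_force: [-0.3, 0.8, -2.1]
finger_gap: 37.1
grip_force: 45.7
```

Request:
apply_moves:
  targets:
    - [0,0,0,0,0,0.17,1]
    - [0,0,0,0,0,0.17,1]
    - [0,0,0,0,0,0.17,1]
    - [0,0,0,0,0,0.17,1]
    - [0,0,0,0,0,0.17,1]
    - [0,0,0,0,0,0.17,1]
    - [0,0,0,0,0,0.17,1]
    - [0,0,0,0,0,0.17,1]
    - [0,0,0,0,0,0,1]
    - [0,0,0,0,0,0,1]
    - [0,0,30,0,0,0,1]
    - [0,0,30,0,0,0,1]
    - [0,0,20,0,0,0,1]
    - [0,0,0,0,0,0,1]
    - [0,0,0,0,0,0,1]

```text
time: 28.32
tool_pos: [601.9, -50.2, 53.6]
tcp_rot: [180.0, -0.1, 12.1]
ft_force: [1.4, -0.1, -2.1]
finger_gap: 37.3
grip_force: 45.5
```

Request:
apply_moves:
  targets:
    - [0,0,15,0,0,0,1]
    - [0,0,8,0,0,0,1]
    - [0,0,3.5,0,0,0,1]
    - [0,0,0,0,0,0,1]
    - [0,0,0,0,0,0,1]

```text
time: 28.95
tool_pos: [600.7, -50.0, 26.4]
tcp_rot: [-180.0, 0.1, 12.1]
ft_force: [-6.7, 1.5, 7.3]
finger_gap: 37.0
grip_force: 46.2
```

Request:
apply_moves:
  targets:
    - [0,0,0,0,0,0,0.4]
    - [0,0,0,0,0,0,0]
    - [0,0,0,0,0,0,0]
    - [0,0,0,0,0,0,0]
    - [0,0,-20,0,0,0,0]
    - [0,0,-30,0,0,0,0]
    - [0,0,-35,0,0,0,0]
    - [0,0,-25,0,0,0,0]
    - [0,0,0,0,0,-0.17,0]
    - [0,0,0,0,0,-0.17,0]
    - [0,0,0,0,0,-0.17,0]
    - [0,0,0,0,0,-0.17,0]
    - [0,0,0,0,0,-0.17,0]
    - [0,0,0,0,0,-0.17,0]
    - [0,0,0,0,0,-0.17,0]
    - [0,0,0,0,0,-0.17,0]
    - [0,0,0,0,0,0,0]

```text
time: 31.08
tool_pos: [601.5, -50.2, 137.3]
tcp_rot: [179.9, 0.0, 89.9]
ft_force: [0.5, 0.2, -0.3]
finger_gap: 85.5
grip_force: 0.0
```

Request:
apply_moves:
  targets:
    - [0.2,-29.9,0,0,0,0,0]
    - [0.2,-29.9,0,0,0,0,0]
    - [0.2,-29.9,0,0,0,0,0]
    - [0.2,-29.9,0,0,0,0,0]
    - [0.2,-29.9,0,0,0,0,0]
    - [0,0,0,0,0,0,0]
    - [0,0,0,0,0,0,0]

```text
time: 31.95
tool_pos: [452.5, -49.3, 136.7]
tcp_rot: [179.9, 0.0, 89.9]
ft_force: [0.3, 0.2, 0.7]
finger_gap: 85.6
grip_force: 0.0
```

```bash
python3 - <<'E'
from h import *
im=optics.snapshot("top");sd=optics.snapshot("side")
a=cv2.resize(im[165:265,110:310],None,fx=4,fy=4,interpolation=cv2.INTER_CUBIC)[:300]
b=cv2.resize(sd[180:340,190:350],None,fx=1.85,fy=1.85,interpolation=cv2.INTER_CUBIC)
c=np.zeros((600,800,3),np.uint8);c[:300]=a;c[300:596,:296]=b
cv2.imwrite("pics/c5.png",np.clip(c[:,:,::-1].astype(float)*1.5,0,255).astype(np.uint8))
E
```

```text
(no output)
```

View pics/c5.png

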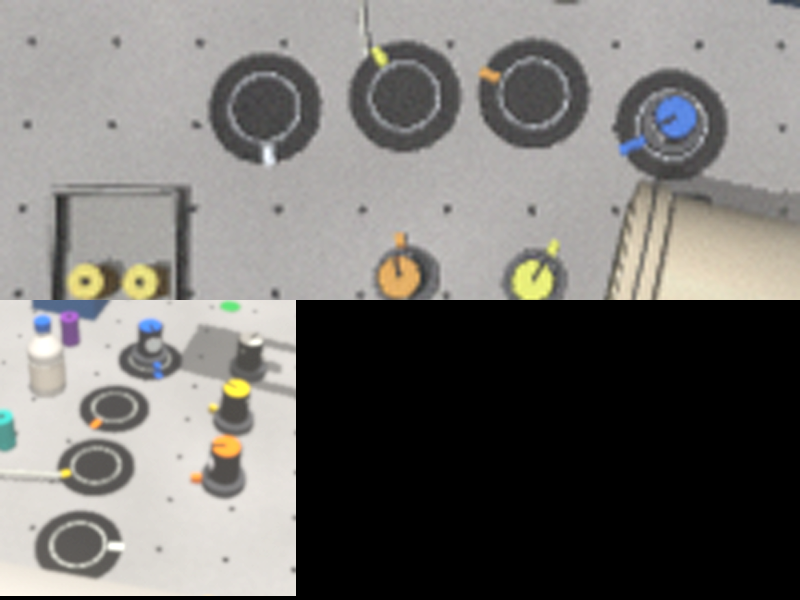

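Blue is placed at (673,125), with its nose at the mark (630,147). White, yellow and orange have not moved. I'll grasp white next.

Request:
apply_moves:
  targets:
    - [0,0,35,0,0,0,0]
    - [0,0,35,0,0,0,0]
    - [0,0,25,0,0,0,0]
    - [0,0,19,0,0,0,0]
    - [0,0,0,0,0,0,0]
    - [0,0,0,0,0,0,1]
    - [0,0,0,0,0,0,1]
    - [0,0,0,0,0,0,1]
    - [0,0,0,0,0,0,1]
    - [0,0,0,0,0,0,1]
    - [0,0,0,0,0,0,1]
    - [0,0,0,0,0,0,1]

```text
time: 33.55
tool_pos: [452.3, -49.3, 22.9]
tcp_rot: [179.9, 0.0, 90.0]
ft_force: [-2.2, 0.2, 6.8]
finger_gap: 36.9
grip_force: 44.8
```

Request:
apply_moves:
  targets:
    - [0,0,-20,0,0,0,1]
    - [0,0,-30,0,0,0,1]
    - [0,0,-30,0,0,0,1]
    - [0,0,-30,0,0,0,1]
    - [36.3,16.2,0,0,0,0,1]
    - [36.3,16.2,0,0,0,0,1]
    - [36.3,16.2,0,0,0,0,1]
    - [36.3,16.2,0,0,0,0,1]
    - [36.3,16.2,0,0,0,0,1]
    - [36.3,16.2,0,0,0,0,1]
    - [36.3,16.2,0,0,0,0,1]
    - [36.3,16.2,0,0,0,0,1]
    - [36.3,16.2,0,0,0,0,1]
    - [36.3,16.2,0,0,0,0,1]
    - [0,0,0,0,0,0,1]

```text
time: 35.42
tool_pos: [613.3, 316.3, 130.6]
tcp_rot: [-179.9, -0.0, 90.1]
ft_force: [-0.7, -1.2, -3.8]
finger_gap: 37.0
grip_force: 46.5
```

Request:
apply_moves:
  targets:
    - [0,0,0,0,0,0.157,1]
    - [0,0,0,0,0,0.157,1]
    - [0,0,0,0,0,0.157,1]
    - [0,0,0,0,0,0.157,1]
    - [0,0,0,0,0,0.157,1]
    - [0,0,0,0,0,0.157,1]
    - [0,0,0,0,0,0,1]
    - [0,0,0,0,0,0,1]
    - [0,0,30,0,0,0,1]
    - [0,0,30,0,0,0,1]
    - [0,0,20,0,0,0,1]
    - [0,0,0,0,0,0,1]
    - [0,0,0,0,0,0,1]

```text
time: 37.05
tool_pos: [614.4, 314.2, 53.2]
tcp_rot: [180.0, -0.1, 36.1]
ft_force: [-0.7, 0.2, -2.5]
finger_gap: 37.5
grip_force: 46.3
```

Request:
apply_moves:
  targets:
    - [0,0,15,0,0,0,1]
    - [0,0,8,0,0,0,1]
    - [0,0,3,0,0,0,1]
    - [0,0,0,0,0,0,1]
    - [0,0,0,0,0,0,1]
    - [0,0,0,0,0,0,0.4]
    - [0,0,0,0,0,0,0]
    - [0,0,0,0,0,0,0]
    - [0,0,0,0,0,0,0]
    - [0,0,-20,0,0,0,0]
    - [0,0,-30,0,0,0,0]
    - [0,0,-35,0,0,0,0]
    - [0,0,-25,0,0,0,0]

```text
time: 38.67
tool_pos: [614.6, 314.3, 139.9]
tcp_rot: [180.0, -0.2, 36.0]
ft_force: [0.3, 0.2, -0.3]
finger_gap: 85.8
grip_force: 0.0
```

Request:
apply_moves:
  targets:
    - [0,0,0,0,0,-0.157,0]
    - [0,0,0,0,0,-0.157,0]
    - [0,0,0,0,0,-0.157,0]
    - [0,0,0,0,0,-0.157,0]
    - [0,0,0,0,0,-0.157,0]
    - [0,0,0,0,0,-0.157,0]
    - [0,0,0,0,0,0,0]
    - [-26,-30,0,0,0,0,0]
    - [-26,-30,0,0,0,0,0]
    - [-26,-30,0,0,0,0,0]
    - [-26,-30,0,0,0,0,0]
    - [-26,-28,0,0,0,0,0]
    - [0,0,0,0,0,0,0]
    - [0,0,0,0,0,0,0]

```text
time: 40.42
tool_pos: [466.4, 184.2, 136.9]
tcp_rot: [179.9, -0.0, 89.8]
ft_force: [0.3, 0.4, 0.2]
finger_gap: 85.4
grip_force: 0.0
```

Request:
apply_moves:
  targets:
    - [0.8,0,35,0,0,0,0]
    - [0,0,35,0,0,0,0]
    - [0,0,25,0,0,0,0]
    - [0,0,19,0,0,0,0]
    - [0,0,0,0,0,0,0]
    - [0,0,0,0,0,0,1]
    - [0,0,0,0,0,0,1]
    - [0,0,0,0,0,0,1]
    - [0,0,0,0,0,0,1]
    - [0,0,0,0,0,0,1]
    - [0,0,0,0,0,0,1]
    - [0,0,0,0,0,0,1]

```text
time: 41.92
tool_pos: [466.5, 185.0, 23.0]
tcp_rot: [179.9, -0.0, 90.0]
ft_force: [-1.1, -0.1, 6.7]
finger_gap: 36.9
grip_force: 45.3
```

Request:
apply_moves:
  targets:
    - [0,0,-20,0,0,0,1]
    - [0,0,-30,0,0,0,1]
    - [0,0,-30,0,0,0,1]
    - [0,0,-30,0,0,0,1]
    - [-22.3,32.5,0,0,0,0,1]
    - [-22.3,32.5,0,0,0,0,1]
    - [-22.3,32.5,0,0,0,0,1]
    - [-22.3,32.5,0,0,0,0,1]
    - [-22.3,32.5,0,0,0,0,1]
    - [0,0,0,0,0,0,1]
    - [0,0,0,0,0,-0.167,1]
    - [0,0,0,0,0,-0.167,1]
    - [0,0,0,0,0,-0.167,1]
    - [0,0,0,0,0,-0.167,1]
    - [0,0,0,0,0,-0.167,1]
    - [0,0,0,0,0,-0.167,1]
    - [0,0,0,0,0,0,1]
    - [0,0,0,0,0,0,1]

```text
time: 44.18
tool_pos: [627.6, 73.4, 131.6]
tcp_rot: [-180.0, -0.0, 147.2]
ft_force: [0.1, 1.0, -3.4]
finger_gap: 37.3
grip_force: 46.4
```

Request:
apply_moves:
  targets:
    - [0,0,30,0,0,0,1]
    - [0,0,30,0,0,0,1]
    - [0,0,20,0,0,0,1]
    - [0,0,0,0,0,0,1]
    - [0,0,0,0,0,0,1]

```text
time: 44.8
tool_pos: [628.9, 73.2, 53.1]
tcp_rot: [179.9, 0.1, 147.4]
ft_force: [-0.1, -0.1, -2.3]
finger_gap: 37.1
grip_force: 46.4
```

Request:
apply_moves:
  targets:
    - [0,0,15,0,0,0,1]
    - [0,0,8,0,0,0,1]
    - [0,0,3,0,0,0,1]
    - [0,0,0,0,0,0,1]
    - [0,0,0,0,0,0,1]
    - [0,0,0,0,0,0,0.4]
    - [0,0,0,0,0,0,0]
    - [0,0,0,0,0,0,0]
    - [0,0,0,0,0,0,0]
    - [0,0,-20,0,0,0,0]
    - [0,0,-30,0,0,0,0]
    - [0,0,-35,0,0,0,0]
    - [0,0,-25,0,0,0,0]

```text
time: 46.42
tool_pos: [629.2, 73.2, 139.6]
tcp_rot: [179.9, 0.2, 147.4]
ft_force: [-0.6, -0.1, 0.4]
finger_gap: 85.4
grip_force: 0.0
```

Request:
apply_moves:
  targets:
    - [0,0,0,0,0,0.167,0]
    - [0,0,0,0,0,0.167,0]
    - [0,0,0,0,0,0.167,0]
    - [0,0,0,0,0,0.167,0]
    - [0,0,0,0,0,0.167,0]
    - [0,0,0,0,0,0.167,0]
    - [0,0,0,0,0,0,0]
    - [-0.1,-33.1,0,0,0,0,0]
    - [-0.1,-33.1,0,0,0,0,0]
    - [-0.1,-33.1,0,0,0,0,0]
    - [-0.1,-33.1,0,0,0,0,0]
    - [-0.1,-33.1,0,0,0,0,0]
    - [0,0,0,0,0,0,0]
    - [0,0,0,0,0,0,0]

```text
time: 48.18
tool_pos: [463.6, 72.7, 136.9]
tcp_rot: [179.9, -0.0, 90.1]
ft_force: [-1.1, 0.2, -0.6]
finger_gap: 85.6
grip_force: 0.0
```

```bash
python3 - <<'E'
from h import *
im=optics.snapshot("top");sd=optics.snapshot("side")
a=cv2.resize(im[165:265,110:310],None,fx=4,fy=4,interpolation=cv2.INTER_CUBIC)[:300]
b=cv2.resize(sd[180:340,190:350],None,fx=1.85,fy=1.85,interpolation=cv2.INTER_CUBIC)
c=np.zeros((600,800,3),np.uint8);c[:300]=a;c[300:596,:296]=b
cv2.imwrite("pics/c6.png",np.clip(c[:,:,::-1].astype(float)*1.5,0,255).astype(np.uint8))
E
```

```text
(no output)
```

View pics/c6.png

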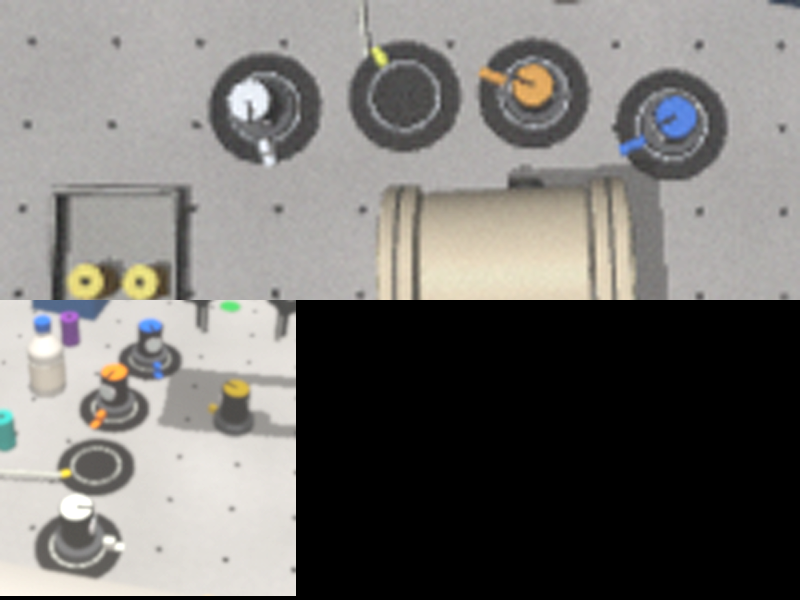

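White, orange and blue stand on their pads with noses at the marks (white (267,153), orange (490,74)). The yellow mount stays where it was.

Request:
apply_moves:
  targets:
    - [0,0,35,0,0,0,0]
    - [0,0,35,0,0,0,0]
    - [0,0,25,0,0,0,0]
    - [0,0,19,0,0,0,0]
    - [0,0,0,0,0,0,0]
    - [0,0,0,0,0,0,1]
    - [0,0,0,0,0,0,1]
    - [0,0,0,0,0,0,1]
    - [0,0,0,0,0,0,1]
    - [0,0,0,0,0,0,1]
    - [0,0,0,0,0,0,1]
    - [0,0,0,0,0,0,1]

```text
time: 49.78
tool_pos: [463.5, 72.8, 23.0]
tcp_rot: [179.9, -0.0, 90.0]
ft_force: [-1.1, 0.5, 6.1]
finger_gap: 37.5
grip_force: 45.0
```

Request:
apply_moves:
  targets:
    - [0,0,-20,0,0,0,1]
    - [0,0,-30,0,0,0,1]
    - [0,0,-30,0,0,0,1]
    - [0,0,-30,0,0,0,1]
    - [23.2,32.5,0,0,0,0,1]
    - [23.2,32.5,0,0,0,0,1]
    - [23.2,32.5,0,0,0,0,1]
    - [23.2,32.5,0,0,0,0,1]
    - [23.2,32.5,0,0,0,0,1]
    - [0,0,0,0,0,0,1]
    - [0,0,0,0,0,-0.156,1]
    - [0,0,0,0,0,-0.156,1]
    - [0,0,0,0,0,-0.156,1]
    - [0,0,0,0,0,-0.156,1]
    - [0,0,0,0,0,-0.156,1]
    - [0,0,0,0,0,-0.156,1]
    - [0,0,0,0,0,-0.156,1]
    - [0,0,0,0,0,0,1]

```text
time: 52.02
tool_pos: [624.4, 188.2, 131.7]
tcp_rot: [-180.0, -0.0, 152.5]
ft_force: [-0.1, -0.4, -2.0]
finger_gap: 37.4
grip_force: 46.1
```

Request:
apply_moves:
  targets:
    - [0,0,30,0,0,0,1]
    - [0,0,30,0,0,0,1]
    - [0,0,20,0,0,0,1]
    - [0,0,0,0,0,0,1]
    - [0,0,0,0,0,0,1]

```text
time: 52.65
tool_pos: [625.9, 188.8, 53.1]
tcp_rot: [179.9, 0.1, 152.5]
ft_force: [0.9, 0.4, -2.2]
finger_gap: 36.8
grip_force: 46.1
```

Request:
apply_moves:
  targets:
    - [0,0,15,0,0,0,1]
    - [0,0,8,0,0,0,1]
    - [0,0,3,0,0,0,1]
    - [0,0,0,0,0,0,1]
    - [0,0,0,0,0,0,1]
    - [0,0,0,0,0,0,0.4]
    - [0,0,0,0,0,0,0]
    - [0,0,0,0,0,0,0]
    - [0,0,0,0,0,0,0]
    - [0,0,-20,0,0,0,0]
    - [0,0,-30,0,0,0,0]
    - [0,0,-35,0,0,0,0]
    - [0,0,-35,0,0,0,0]
    - [0,0,-35,0,0,0,0]
    - [0,0,-35,0,0,0,0]

```text
time: 54.52
tool_pos: [625.2, 188.7, 218.9]
tcp_rot: [179.9, 0.1, 152.6]
ft_force: [0.4, 0.2, -0.6]
finger_gap: 85.6
grip_force: 0.0
```

Request:
apply_moves:
  targets:
    - [0,0,0,0,0,0.156,0]
    - [0,0,0,0,0,0.156,0]
    - [0,0,0,0,0,0.156,0]
    - [0,0,0,0,0,0.156,0]
    - [0,0,0,0,0,0.156,0]
    - [0,0,0,0,0,0.156,0]
    - [0,0,0,0,0,0.156,0]
    - [0,0,0,0,0,0,0]
    - [-36.7,-19.6,0,0,0,0,0]
    - [-36.7,-19.6,0,0,0,0,0]
    - [-36.7,-19.6,0,0,0,0,0]
    - [-36.7,-19.6,0,0,0,0,0]
    - [-36.7,-19.6,0,0,0,0,0]
    - [-36.7,-19.6,0,0,0,0,0]
    - [-36.7,-19.6,0,0,0,0,0]
    - [-36.7,-19.6,0,0,0,0,0]
    - [-36.7,-19.6,0,0,0,0,0]
    - [0,0,0,0,0,0,0]
    - [0,0,0,0,0,0,0]

```text
time: 56.9
tool_pos: [449.0, -141.5, 216.5]
tcp_rot: [179.9, 0.0, 90.1]
ft_force: [0.8, 1.0, -0.2]
finger_gap: 85.5
grip_force: 0.0
```

```bash
python3 - <<'E'
from h import *
im=optics.snapshot("top");np.save("pics/t7.npy",im);print(sensors.sense()["tool_pos"])
sd=optics.snapshot("side");np.save("pics/s7.npy",sd)
a=cv2.resize(im[165:220,130:290],None,fx=5,fy=5,interpolation=cv2.INTER_CUBIC)
b=cv2.resize(sd[180:340,180:380],None,fx=2,fy=2,interpolation=cv2.INTER_CUBIC)
d=cv2.resize(im[180:260,310:400],None,fx=4,fy=4,interpolation=cv2.INTER_CUBIC)
c=np.zeros((600,800,3),np.uint8);c[:275]=a;c[280:600,:400]=b;c[280:600,420:780]=d
cv2.imwrite("pics/c7.png",np.clip(c[:,:,::-1].astype(float)*1.5,0,255).astype(np.uint8))
E
```

```text
[ 449.08485457 -141.07323336  216.31218835]
```

View pics/c7.png

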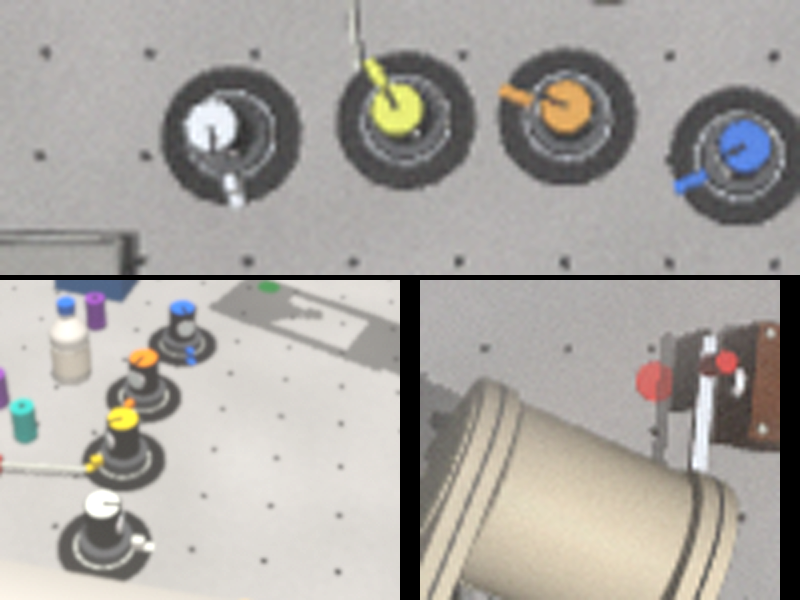

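```bash
python3 - <<'E'
from h import *
np.set_printoptions(precision=1,suppress=True)
im=np.load("pics/t7.npy");g=lambda p:((p[0]+.5)/5-.5+130,(p[1]+.5)/5-.5+165)
D=dict(white=((231,134),(211,126),(614.1,313.5),-174.3),yellow=((405,119),(396,109),(625.8,189.1),33.5),orange=((567,115),(566,107),(629,73.3),67.3),blue=((738,155),(745,147),(601,-50),116.7))
sd=np.load("pics/s7.npy");S=dict(white=(103,504),yellow=(123,419),orange=(144,358),blue=(183,308))
T=[]
for c,(pc,mt,pp,ya) in D.items():
    t=cen(im,c,*g(mt),6);M=w("top",[t],66)[0]
    s=w("side",[((S[c][0]+.5)/2-.5+180,(S[c][1]-280+.5)/2-.5+180)],66)[0]
    print(c,"top",M[:2]-pp,"side",s[:2]-pp,"pad now",w("top",[g(pc)],4)[0][:2]-pp)
    # expected pixels of the nose centreline: aligned
    a=np.radians(ya+np.array([0,8,-8]))[:,None];rr=np.array([30,39.])
    T.append(cv2.resize(im[int(g(pc)[1])-14:int(g(pc)[1])+15,int(g(pc)[0])-14:int(g(pc)[0])+15],(400,400),interpolation=cv2.INTER_CUBIC)[:300] if 0 else None)
    k=400/30;u0,v0=[int(round(q))-15 for q in g(pc)]
    tile=np.clip(cv2.resize(im[v0:v0+30,u0:u0+30],(300,300),interpolation=cv2.INTER_CUBIC).astype(float)*1.5,0,255).astype(np.uint8);T[-1]=np.ascontiguousarray(tile)
    k=10
    for j,col in((0,(255,0,0)),(1,(0,255,0)),(2,(0,255,0))):
        q=proj("top",[[pp[0]+R*np.cos(a[j,0]),pp[1]+R*np.sin(a[j,0]),14+4] for R in rr])
        p=[(int((x-u0+.5)*k-.5),int((y-v0+.5)*k-.5)) for x,y in q];cv2.line(T[-1],p[0],p[1],col,1)
cv2.imwrite("pics/c8.png",np.vstack([np.hstack(T[:2]),np.hstack(T[2:])])[:,:,::-1])
E
```

```text
white top [-0.2  1.4] side [0.6 1.2] pad now [1.  0.6]
yellow top [-1.2 -1. ] side [0.8 0.2] pad now [0.8 0.9]
orange top [-1.7 -1. ] side [0.2 0.9] pad now [1.1 0.5]
blue top [ 0.4 -0.5] side [1.1 3. ] pad now [0.8 0.9]
```

View pics/c8.png

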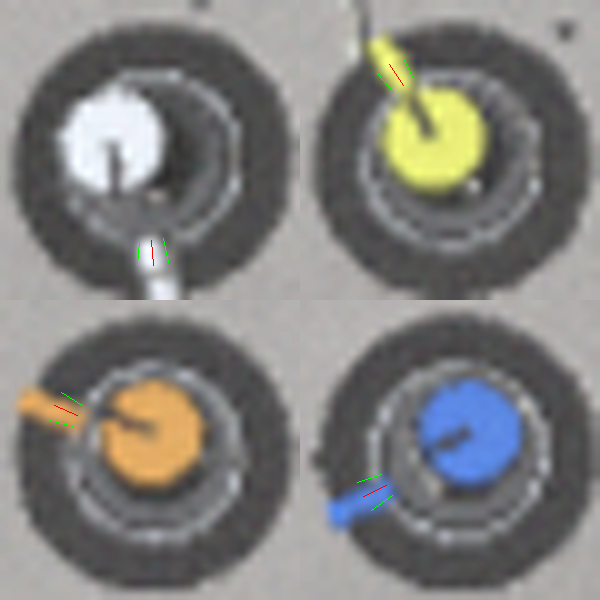

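All four mounts are within about 2 mm of their pad centres, and the noses lie on the expected (red) lines, inside the ±8° bounds. Next I'll open the beam stop.

Request:
apply_moves:
  targets:
    - [0,0,0,0,0,0.157,0]
    - [0,0,0,0,0,0.157,0]
    - [0,0,0,0,0,0.157,0]
    - [0,0,0,0,0,0.157,0]
    - [0,0,0,0,0,0.157,0]
    - [0,0,0,0,0,0.157,0]
    - [0,0,0,0,0,0.157,0]
    - [0,0,0,0,0,0.157,0]
    - [0,0,0,0,0,0.157,0]
    - [0,0,0,0,0,0.157,0]
    - [20.3,39.3,0,0,0,0,0]
    - [20.3,39.3,0,0,0,0,0]
    - [20.3,39.3,0,0,0,0,0]
    - [20.3,39.3,0,0,0,0,0]
    - [20.3,39.3,0,0,0,0,0]
    - [20.3,39.3,0,0,0,0,0]
    - [0,0,0,0,0,0,0]
    - [0,0,0,0,0,0,0]

```text
time: 59.25
tool_pos: [571.1, -376.1, 215.2]
tcp_rot: [-179.9, 0.0, 0.1]
ft_force: [0.5, 0.2, -0.2]
finger_gap: 85.4
grip_force: 0.0
```

```bash
cat > chk.py <<'E'
from h import *
np.set_printoptions(precision=2,suppress=True)
im=optics.snapshot("top");o=np.load("pics/t7.npy");g=lambda p:((p[0]+.5)/5-.5+130,(p[1]+.5)/5-.5+165)
for c,mt in dict(white=(211,126),yellow=(396,109),orange=(566,107),blue=(745,147)).items():
    u,v=[int(q) for q in g(mt)];s=np.s_[v-14:v+18,u-14:u+15]
    print(c,np.subtract(cen(im,c,*g(mt),6),cen(o,c,*g(mt),6)),"diff",np.abs(im[s].astype(int)-o[s]).mean())
E
python3 chk.py
```

```text
white [-0.02  0.01] diff 2.418462643678161
yellow [0.01 0.01] diff 2.514727011494253
orange [ 0.01 -0.01] diff 2.3908045977011496
blue [ 0.01 -0.01] diff 2.5589080459770117
```

Request:
apply_moves:
  targets:
    - [0,0,22,0,0,0,0]
    - [0,0,22,0,0,0,0]
    - [0,0,20,0,0,0,0]
    - [0,0,8,0,0,0,0]
    - [0,0,0,0,0,0,1]
    - [0,0,0,0,0,0,1]
    - [0,0,0,0,0,0,1]
    - [0,0,0,0,0,0,1]
    - [0,0,0,0,0,0,1]
    - [0,0,0,0,0,0,1]
    - [0,0,0,0,0,0,1]
    - [0,0,0,0,0,0,1]

```text
time: 60.8
tool_pos: [571.0, -377.7, 144.8]
tcp_rot: [179.9, -0.1, 0.0]
ft_force: [-0.7, -0.1, 6.5]
finger_gap: 16.8
grip_force: 43.9
```

Request:
apply_moves:
  targets:
    - [1.3,-14.5,0,0,0,0,1]
    - [-0.2,-14.6,0,0,0,0,1]
    - [-1.7,-14.5,0,0,0,0,1]
    - [-3.2,-14.2,0,0,0,0,1]
    - [-4.7,-13.8,0,0,0,0,1]
    - [-6.1,-13.2,0,0,0,0,1]
    - [-7.4,-12.6,0,0,0,0,1]
    - [-8.7,-11.7,0,0,0,0,1]
    - [-9.9,-10.8,0,0,0,0,1]
    - [-10.9,-9.7,0,0,0,0,1]
    - [-11.9,-8.5,0,0,0,0,1]
    - [-12.7,-7.2,0,0,0,0,1]
    - [0,0,0,0,0,0,1]
    - [0,0,0,0,0,0,1]
    - [0,0,0,0,0,0,1]

```text
time: 62.68
tool_pos: [494.6, -232.4, 144.8]
tcp_rot: [180.0, -0.0, 0.0]
ft_force: [-4.4, 0.9, 8.6]
finger_gap: 16.6
grip_force: 45.8
```

Request:
apply_moves:
  targets:
    - [0,0,0,0,0,0,0]
    - [0,0,0,0,0,0,0]
    - [0,0,0,0,0,0,0]
    - [0,0,0,0,0,0,0]
    - [0,0,0,0,0,0,0]
    - [0,0,-22,0,0,0,0]
    - [0,0,-22,0,0,0,0]
    - [0,0,-22,0,0,0,0]
    - [0,0,-22,0,0,0,0]
    - [0,30,0,0,0,0,0]
    - [-15,40,0,0,0,0,0]
    - [-15,40,0,0,0,0,0]
    - [-15,40,0,0,0,0,0]
    - [-15,40,0,0,0,0,0]
    - [-15,40,0,0,0,0,0]
    - [0,0,0,0,0,0,0]
    - [0,0,0,0,0,0,0]

```text
time: 64.8
tool_pos: [419.6, -461.8, 231.5]
tcp_rot: [-180.0, 0.0, 0.0]
ft_force: [-0.7, 0.1, -0.2]
finger_gap: 85.2
grip_force: 0.0
```

```bash
python3 chk.py; python3 - <<'E'
from h import *
im=optics.snapshot("top")
cv2.imwrite("pics/c9.png",np.clip(cv2.resize(im[130:260,115:395,::-1],(798,370),interpolation=cv2.INTER_CUBIC).astype(float)*1.5,0,255).astype(np.uint8))
E
```

```text
white [-0.01  0.02] diff 2.228448275862069
yellow [0.   0.01] diff 2.2173132183908044
orange [0.01 0.  ] diff 2.2913074712643677
blue [-0.01 -0.02] diff 2.312859195402299
```

View pics/c9.png

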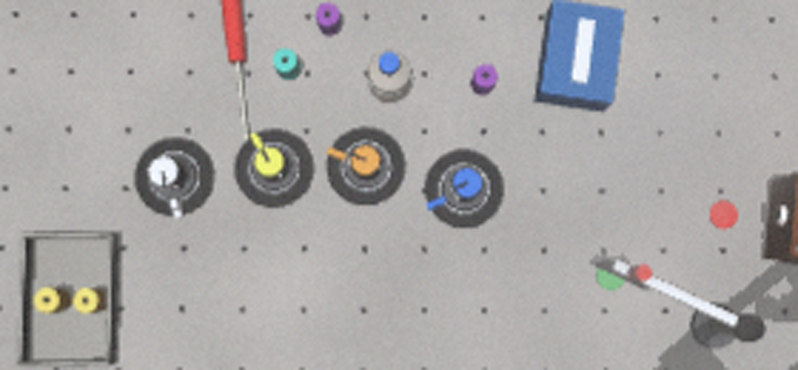

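The grip is at (643,272) over the green mark (610,278), offset only by parallax. Everything else is in place. I'll check the distance and hand in.

```bash
python3 - <<'E'
from h import *
P=w("top",[(340.3,225.3),(328.7,227.4)],[176,0]);d=np.linalg.norm((P[0]-P[1])[:2]);print(P,d)
if d<9: print(r.hand_in())
E
```

```text
[[ 490.79214135 -231.38500718  176.        ]
 [ 489.20976046 -232.58738966    0.        ]] 1.9873733666965958
the job is handed in; nothing more can be done
None
```

The job is handed in, though it returned no verdict: by the last images the beam stop is about 2 mm from the green mark, all four mounts are within about 3 mm of their pad centres with pointers at the marks, both brass gauges are in the tray, and the bottle, box and screwdriver look undisturbed.

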